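# Clamp the laundry canister shut

### The arm

A 6-joint arm with a two-finger parallel gripper is mounted at the origin on the work surface. World frame = base frame: x ahead of the robot, y to its left, z up, the work surface at z = 0. Lengths are in m, angles in rad, forces in N, time in s.
With the tool pointing down it reaches from about 0.35 to 0.775 m from the base axis. Payload 5.5 kg.
Tool frame: the origin (TCP) lies between the finger pads; the fingertips stand 22 mm ahead of it and the grasp point (between the pads) lies 3 mm ahead of it; z points along the fingers, y is the line along which they close (so a half turn about z gives the same grasp; the last joint's range is limited). The gripper opens to 85 mm and grips with 20 to 120 N. Pads are 22 mm wide; open, the fingers measure 114 mm over their backs; the gripper's body (76 mm by 85 mm) begins 54 mm behind the grasp point. The pads swing forward as they close: fully open they stand 13 mm farther back than shut.
Start: joints at [-1.417, 0.313, 0.046, 1.304, 0, 1.431], TCP at [0.167, -0.55, 0.253] pointing down, gripper open.
Joint ranges: [-2.76, 2.76], [-0.86, 1.69], [-1.03, 1.26], [-2.2, 2.34], [-1.47, 1.5], [-3.14, 3.14]. Speed limits (rad/s): [2.57, 2.57, 3.14, 3.14, 3.14, 3.14].

### API

Orientations are given as a unit quaternion [w, x, y, z].
In Python, from workcell import env, viewer, probe_bus, ticket gives the robot as it stands (env), with the cameras (viewer), the readings (probe_bus) and the job (ticket).
- The arm moves only by the shell command python3 nudge.py 'ROWS' [OPENING] [FORCE]. ROWS is a JSON object whose key "offsets" holds a list of rows, 1 to 8 of them, each of 6 numbers: dx, dy, dz in parts of the range, where 1.0 means 0.8 m, then a rotation vector rx, ry, rz in parts of the range, where 1.0 means pi rad; each row is the pose to reach, as a shift and turn from the pose commanded when the command began, along the tool's axes at that moment; what a row does not reach only later rows make up. A row lasts 1/8 s, in which the tool goes at most 0.0625 m and 0.188 rad, less where a joint would pass 70% of its speed; a pose out of reach is approached as far as the arm can. OPENING is the finger opening in m, set as the command begins (- or left out keeps the last). The fingers move at their own pace and stop on an object; FORCE is the grip in N (left out, the last holds). Time passes only in rows, so rows that do not move let the fingers close. It prints the time, the measured TCP pose, the force, the opening and the grip force at its end. No shift or turn number may pass 1 either way. Input that does not fit is refused with a message, and nothing moves.
- probe_bus.get_state(): the state, without advancing time (a new reading comes with each control period).
- viewer.read_camera(name): name is "side" or "top" or "wrist"; returns a dict with "image" (480x640x3 uint8, red, green, blue), "K" (3x3 intrinsics, pixels), "R" (3x3) and "t" (3): a world point X has camera coordinates R X + t. Camera axes: x right, y down, z forward; pixel columns grow to the right and rows downward; lengths in m; the calibration is good to about 2 mm. A picture is of the moment at which its call begins. There is no depth.
- ticket.hand_in(): hands the job in; it is judged then, once.
The state is a dict: "clock": time; "joint_pos": joint angles; "qvel": joint speeds; "tau": joint torques, N m; "tcp_pos": TCP position; "orientation": TCP orientation; "wrist_force": force on the tool from outside, world axes, zero at the start; "ft_torque": the same for the moment, N m; "finger_gap": finger opening in m; "grip_force": force on a finger pad.
Only numpy, scipy, OpenCV 4.12 (cv2) and the standard library are available. Lean on these libraries where they do the work, as an engineer would, in place of code of your own. Each camera call takes 0.05 s, during which the arm holds its last target. There are 200 camera calls.

### The job

Someone left a small pot standing on the lid of the laundry canister: lift it off, keep it upright and stand it in the shallow steel tray, then let go. Then swing the canister's wire bail up and over the lid until it snaps past its crest and stays down on the far side, clamping the lid, and let go. Work in from the front under the hanging rail without hitting it, and leave the cup, the brush and the peg bin where they are.

Things in the scene. Friction and masses are not known exactly. Their poses are not given: they have to be found in the camera images.
- canister: White enamelled canister, 66 x 106 x 122 mm, on a dark steel foot 90 x 130 x 8 mm screwed to the table; it does not move. Origin: centre of its underside, on the table. Its x axis points from its front (robot side) to its far side, its y axis to its left, along its wide side. Its wooden lid is 68 x 108 mm, top face 138 mm above the table.
- lid (a joint): How far the sprung wooden lid is pulled down onto its seal, in m: 0 to 0.0005 when loose, about 0.0014 when clamped by the bail; stiffness about 7 N per mm.
- bail (a joint): Wire bail angle, rad. 0: level, towards the canister's front (-x); grows as it rises; 1.571 straight up; 1.70 to 1.72 (stop) clamped, leaning to the far side. Starts at -0.5 to 0.25; its stiff pivot keeps it where left. From about 1.25 the cross wire climbs the ramps and pushes the lid down, up to 8 to 12 N at the tab; at about 1.52 it snaps over; short of that it stays unclamped.
- bail_tab (a point): Grip point in the middle of the bail's black plastic tab, 77 mm from the pivot axis. The tab is 14 mm wide along the canister's y axis, 9 mm thick, and points radially outward, from 50 to 90 mm from the pivot. Pinched across its width, it can turn between the pads while the tool keeps its tilt.
- pot: Small closed round pot, white with an aluminium cap, 45 mm in diameter and 66 mm high, about 0.1 to 0.2 kg, standing on the middle of the canister's lid between the catches, in the way of the bail. Origin: centre of its underside; z axis up through the cap.
- tray: Shallow square steel tray, 110 x 110 x 18 mm, walls and floor 4 mm thick, fixed on the table to the left or right in front of the canister. Origin: centre of its underside.
- rail: Fixed steel hanging rail: a level bar 16 mm thick along its y axis, its centre 330 mm above the table, right above the canister, on two posts at y = +175 and -175 mm with 60 mm feet. An upright gripper does not fit under it; one leaning back 25 to 45 degrees towards the robot does. Origin: on the table under the bar's middle, 5 mm beyond the canister's centre; axes as the canister.
- cup: Small grey measuring cup, 52 mm across and 50 mm high, loose, standing to the left of the canister, about 112 mm from its centre. Not to be disturbed. Origin: centre of its underside.
- brush: Wooden laundry brush, 50 x 120 x 34 mm, loose, lying in front of the canister, to one side. Not to be disturbed. Origin: centre of its underside.
- peg_bin: Open cardboard bin, 100 x 100 mm, 85 mm high, with wooden pegs standing up to about 112 mm, loose, on the other side from the tray. Not to be disturbed. Origin: centre of its underside.
- catches (a point): Point on the canister's mid-plane, 157 mm above the table: two 10 mm wide steel catches stand on the lid at the canister's y = +39 and -39 mm, up to 159 mm above the table; each is a ramp that rises from x = -17 mm to a crest at x = -2 mm, with a seat behind it that falls away to x = 15 mm, where the bail's cross wire ends. Axes as the canister.
- bail_pivot (a point): Centre of the bail's pivot axis, which is the canister's y axis raised to 110 mm above the table; fixed, axes as the canister. The bail is steel wire 6 mm thick: two legs at y = +60 and -60 mm and a cross wire 48 mm from the pivot axis.

How it is judged:
On the way, in this order (a step that is already met when the one before it is completed fails the run):
1. the pot stands upright in the tray, released, with the bail not yet clamped (horizontal distance between pot and tray below 0.045 m and height (world z) of pot below 0.008 m and angle between pot's own z axis and vertical below 0.1 rad and contact force between the fingers and pot below 0.2 N and value of joint bail below 1.5 rad), for 0.2 s.
2. the bail is over its crest and the lid is pulled down (value of joint bail above 1.63 rad and value of joint lid above 0.001 m), for 0.2 s.
At the end, for the whole second after the job is handed in: The bail stands past its crest (angle over 1.63 rad) and holds the lid down by more than 1 mm; the pot stands upright (within 0.1 rad) and still on the floor of the tray, within 45 mm of its centre (all of step 2 and horizontal distance between pot and tray below 0.045 m and height (world z) of pot below 0.008 m and angle between pot's own z axis and vertical below 0.1 rad and linear speed of pot below 0.02 m/s); the robot touches nothing.
It fails at once if the pot is tipped over (more than 0.7 rad) (angle between pot's own z axis and vertical above 0.7 rad).
It fails at once if the hanging rail is hit with more than 15 N (contact force between any of the arm, the fingers and rail above 15 N).
It fails at once if the cup, the brush or the peg bin is moved by more than 30 mm (distance of any of cup, brush, peg_bin from where it was at the start of the episode above 0.03 m).
It also fails if it takes over 69 s, if anything falls off the work surface, if the arm or the gripper's body presses on something with over 40 N, if the wrist force passes 120 N, or if a joint passes its speed limit or range.

## Working session

There is one attempt and no reset: what is moved stays moved. The work goes in short steps, Python scripts to look and compute and a shell command to move; the robot and the scene stay as the last step left them, time stands still between calls to the robot, and variables do not carry over. Pictures are saved under pics/ and viewed, at most 10 in all, crops included, and the job is handed in when it is done.

```bash
ls; mkdir -p pics; python3 - <<'E'
from workcell import env, viewer, probe_bus, ticket
import cv2
for n in("side","top"):
    c=viewer.read_camera(n);cv2.imwrite(f"pics/{n}0.png",c["image"][:,:,::-1]);print(n,c["K"].tolist(),c["R"].tolist(),c["t"].tolist())
print(probe_bus.get_state())
E
```

```text
nudge.py
pics
workcell.py
side [[576.2061178508085, 0.0, 318.5856310095552], [0.0, 576.2061178508085, 234.08584996677354], [0.0, 0.0, 1.0]] [[-0.9532993935121045, -0.30182340703168287, -0.011085905341525022], [-0.22827730119723608, 0.7440688250417793, -0.6278941450268924], [0.1977618266692552, -0.5960404470912466, -0.7782197924389395]] [0.5149509640779598, 0.2175249376877179, 1.2430933135333897]
top [[586.1015024165785, 0.0, 325.50019651268497], [0.0, 586.1015024165785, 233.980265680215], [0.0, 0.0, 1.0]] [[-0.005570518901438048, -0.9997556694491924, -0.021390902817935837], [-0.9963651749169322, 0.007367421573006802, -0.08486553665721311], [0.08500239721278399, 0.02084040555179405, -0.9961627728260664]] [0.024967728860796706, 0.5353926017441152, 1.4131908812293272]
{'clock': 0.1, 'joint_pos': array([-1.41660853e+00,  3.13944487e-01,  4.51031148e-02,  1.30360601e+00,
       -2.78075576e-05,  1.43116205e+00]), 'qvel': array([-2.16827993e-04, -1.36979967e-03,  4.10751027e-03, -2.23356259e-03,
       -7.79386685e-04,  7.25837578e-05]), 'tau': array([ 2.30595761e-03, -4.81722879e+01,  2.99245691e+01,  1.27963957e-02,
       -1.86847615e-04, -1.15307593e-06]), 'tcp_pos': array([ 0.16642692, -0.54995177,  0.2524914 ]), 'orientation': array([-8.25402689e-04,  9.89227630e-01,  1.46383105e-01, -1.99105065e-05]), 'wrist_force': array([ 0.15286667,  0.51837031, -1.17707568]), 'ft_torque': array([-0.0274693 , -0.03128571,  0.02747957]), 'grip_force': 0.0, 'finger_gap': 0.08526712809649678}
```

View pics/side0.png

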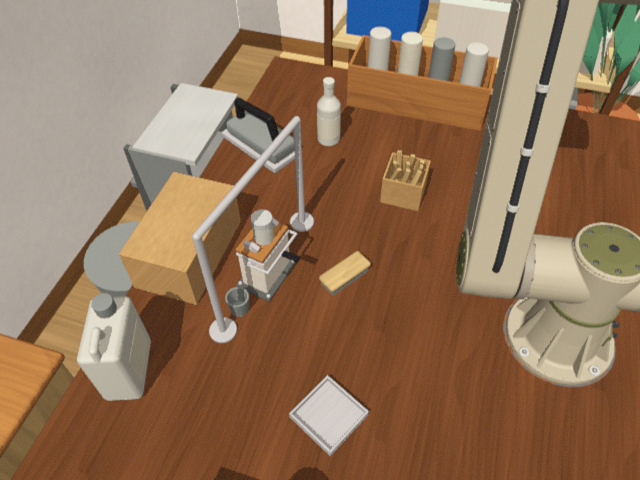

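View pics/top0.png

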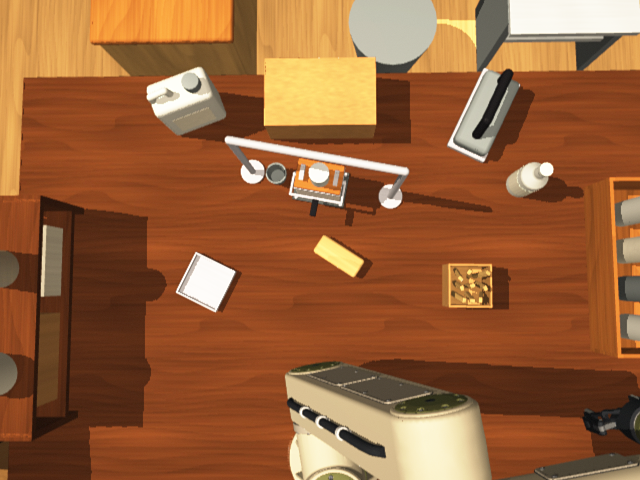

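The side view shows the pot on the canister at about (263,227), the tray at (329,413), the rail bar from (200,235) to (297,124), and the black tab at (291,258). In the top view the pot is at (319,173), the tray at (207,281), the tab at (315,209), the brush at (340,256) and the peg bin at (469,285). I'll zoom in on both views.

```bash
python3 - <<'E'
import cv2,numpy as np
s=cv2.imread("pics/side0.png")[195:305,215:315];t=cv2.imread("pics/top0.png")[125:225,220:420]
a=cv2.resize(s,None,fx=4,fy=4,interpolation=cv2.INTER_CUBIC)
b=cv2.resize(t[:, 60:160],None,fx=4,fy=4,interpolation=cv2.INTER_CUBIC)
im=np.zeros((440,800,3),np.uint8);im[:440,:400]=a;im[:400,400:]=b
cv2.imwrite("pics/crop0.png",im)
E
```

```text
(no output)
```

View pics/crop0.png

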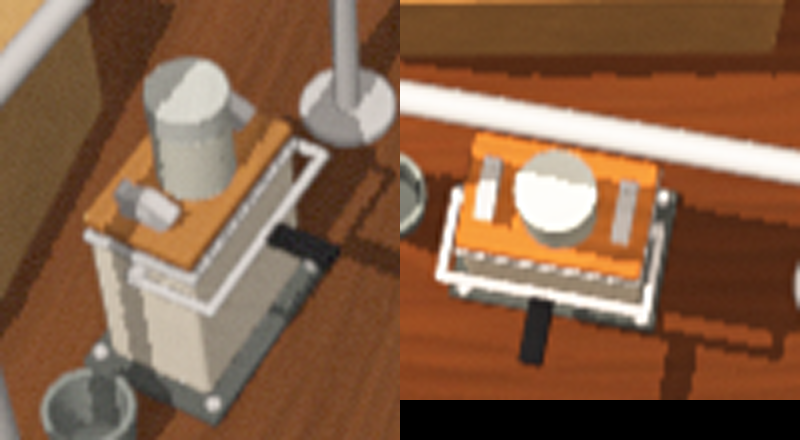

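The crop shows the pot cap centred at side (262,218) and top (319,173). The bail is lowered to the front, with its tab ending at side (298,258) and top (313,215). The lid and catches are clear. Next I'll triangulate these.

```bash
cat > h.py <<'E'
from workcell import env, viewer, probe_bus, ticket
import cv2,numpy as np
from scipy.spatial.transform import Rotation as Ro
def P(c): return c["K"]@np.c_[c["R"],c["t"]]
def tri(obs):  # [(cam,(u,v)),...]
    A=[]
    for c,(u,v) in obs:
        p=P(c);A+=[u*p[2]-p[0],v*p[2]-p[1]]
    X=np.linalg.svd(np.array(A))[2][-1];X=X[:3]/X[3]
    r=[]
    for c,(u,v) in obs:
        q=P(c)@np.r_[X,1];r.append(np.round(q[:2]/q[2]-[u,v],1).tolist())
    return X.round(4),r
def plane(c,uv,z):
    o=-c["R"].T@c["t"];d=c["R"].T@np.linalg.inv(c["K"])@np.r_[uv,1]
    return (o+d*(z-o[2])/d[2]).round(4)
def proj(c,X):
    q=P(c)@np.r_[X,1];return (q[:2]/q[2]).round(1)
def R0(): return Ro.from_quat(probe_bus.get_state()["orientation"],scalar_first=True)
E
python3 - <<'E'
from h import *
S=viewer.read_camera("side");T=viewer.read_camera("top")
s=lambda u,v:(S,(215+u/4,195+v/4)); t=lambda u,v:(T,(280+(u-400)/4,125+v/4))
for n,a,b in [("cap",s(187,92),t(556,192)),("tabend",s(335,254),t(534,362)),("tabbase",s(273,235),t(540,302)),("lid farL",s(88,218),t(477,133)),("lid farR",s(287,122),t(657,170)),("lid nearL",s(195,268),t(460,248)),("railL",(S,(200,235)),(T,(228,140))),("railR",(S,(297,124)),(T,(407,171))),("bailcornerL",s(212,308),t(442,278)),("bailcornR",s(322,152),t(648,316))]:
    print(n,*tri([a,b]))
lid=[plane(T,t(*p)[1],.138) for p in[(477,133),(657,167),(642,277),(460,248)]];print(np.array(lid),np.mean(lid,0))
for c,n in((T,"top"),(S,"side")):
    h=cv2.cvtColor(c["image"],cv2.COLOR_RGB2HSV);m=((h[...,1]<60)&(h[...,2]>90)).astype(np.uint8)
    x0,y0,x1,y1=(165,240,250,325) if n=="top" else (280,365,380,465)
    k=np.zeros_like(m);k[y0:y1,x0:x1]=m[y0:y1,x0:x1]
    C=max(cv2.findContours(k,0,2)[0],key=cv2.contourArea);r=cv2.minAreaRect(C);print(n,"tray",r,plane(c,r[0],.018),[plane(c,p,.018)[:2].tolist() for p in cv2.boxPoints(r)])
E
```

```text
cap [0.6527 0.031  0.1993] [[-0.3, -0.0], [0.1, 0.3]]
tabend [0.57   0.0469 0.1112] [[-0.5, -0.1], [0.1, 0.4]]
tabbase [0.6059 0.0435 0.1097] [[-0.1, -0.0], [0.0, 0.1]]
lid farL [0.6989 0.0779 0.1327] [[-0.9, -0.2], [0.2, 0.8]]
lid farR [ 0.654  -0.0295  0.1148] [[-12.8, -2.9], [2.2, 11.9]]
lid nearL [0.6338 0.0882 0.1271] [[-0.7, -0.1], [0.2, 0.6]]
railL [0.6911 0.2032 0.3345] [[-2.0, -0.4], [0.5, 1.6]]
railR [ 0.6322 -0.1459  0.3128] [[-0.8, -0.1], [0.2, 0.9]]
bailcornerL [0.6199 0.1    0.112 ] [[-0.2, -0.0], [0.0, 0.2]]
bailcornR [ 0.598  -0.0187  0.1106] [[0.4, 0.1], [-0.1, -0.3]]
[[ 0.6995  0.078   0.138 ]
 [ 0.6789 -0.0244  0.138 ]
 [ 0.6158 -0.0154  0.138 ]
 [ 0.6334  0.0878  0.138 ]] [0.6569 0.0315 0.138 ]
top tray ((205.6000518798828, 281.300048828125), (45.16857147216797, 45.615787506103516), 26.56505012512207) [0.4217 0.3164 0.018 ] [[0.3969, 0.391], [0.4967, 0.3421], [0.4464, 0.2418], [0.3473, 0.291]]
side tray ((328.96148681640625, 413.76751708984375), (58.8167610168457, 59.53940200805664), 43.72697067260742) [0.4173 0.3205 0.018 ] [[0.4942, 0.347], [0.4441, 0.2371], [0.3403, 0.294], [0.3929, 0.3965]]
```

```bash
cat >> h.py <<'E'
PSI=-0.175
def frame(L,psi=PSI):
    xc=np.array([np.cos(psi),np.sin(psi),0]);yc=np.array([-xc[1],xc[0],0]);z=np.sin(L)*xc-np.cos(L)*np.array([0,0,1])
    y=-yc;return np.c_[np.cross(y,z),y,z]
def go(g,R,back=0.):   # grasp point g, tool axes R, 'back' along tool z -> delta in tool axes
    s=probe_bus.get_state();p=np.asarray(g)-R[:,2]*(back+.003);A=R0().as_matrix()
    print("row",(A.T@(p-s["tcp_pos"])).round(4).tolist(),Ro.from_matrix(A.T@R).as_rotvec().round(4).tolist(),"tcp",s["tcp_pos"].round(4),"F",s["wrist_force"].round(1),"gap",round(s["finger_gap"],4),"t",round(s["clock"],2))
E
python3 - <<'E'
from h import *
L=np.radians(35)
go([.654,.031,.187],frame(L),.13)
S=viewer.read_camera("side");T=viewer.read_camera("top")
print(tri([(S,(328.96,413.77)),(T,(205.6,281.3))]))
for n,p,z in[("brush",(340,256),.034),("bin",(469,285),.085),("cup",(276,173),.05)]:print(n,plane(T,p,z))
E
```

```text
row [0.5669, -0.4495, -0.0426] [-0.1443, 0.5996, 0.4537] tcp [ 0.1665 -0.5501  0.2527] F [-0.2 -0.7  0.4] gap 0.0854 t 0.2
(array([0.42  , 0.3179, 0.0102]), [[-0.9, -0.1], [0.1, 0.7]])
brush [ 0.4808 -0.0136  0.034 ]
bin [ 0.4093 -0.3114  0.085 ]
cup [0.6829 0.1404 0.05  ]
```

Units first: shifts go in shares of 0.8 m and turns go in shares of pi rad. So 0.35 m / 0.8 = 0.4375, 0.31 m / 0.8 = 0.3875, 0.25 rad / 3.1416 = 0.0796.

```bash
python3 nudge.py '{"offsets": [[0.05, -0.0375, -0.025, 0, 0.0127, 0.0095], [0.1, -0.0813, -0.05, 0, 0.0318, 0.0255], [0.1625, -0.125, -0.0538, -0.0095, 0.0509, 0.0382], [0.2125, -0.1688, -0.0538, -0.0159, 0.07, 0.0541], [0.275, -0.2125, -0.0538, -0.0191, 0.0891, 0.0668], [0.325, -0.2625, -0.0538, -0.0255, 0.1082, 0.0796], [0.3875, -0.3, -0.0538, -0.0286, 0.1273, 0.0955], [0.4375, -0.35, -0.0538, -0.0318, 0.1432, 0.1082]]}' 0.085 && python3 - <<'E'
from h import *
go([.654,.031,.187],frame(np.radians(35)),.13)
E
```

```text
clock: 1.3
tcp_pos: [0.4214, -0.1798, 0.2967]
orientation: [0.017, 0.973, -0.026, 0.228]
wrist_force: [0.5, -0.5, 0.3]
finger_gap: 0.085
grip_force: 0.0
row [0.1307, -0.2329, 0.0606] [-0.042, 0.1482, 0.1101] tcp [ 0.4214 -0.1798  0.2967] F [ 0.5 -0.5  0.3] gap 0.085 t 1.3
```

In the tool's units: -0.233 m / 0.8 = -0.2913, -0.21 m / 0.8 = -0.2625, 0.148 rad / 3.1416 = 0.0471.

```bash
python3 nudge.py '{"offsets": [[0.0375, -0.0563, 0.0125, -0.0032, 0.0095, 0.0064], [0.0625, -0.1125, 0.025, -0.0064, 0.0191, 0.0127], [0.1, -0.1688, 0.0438, -0.0095, 0.0286, 0.0223], [0.1313, -0.225, 0.0625, -0.0111, 0.0382, 0.0286], [0.15, -0.2625, 0.0688, -0.0127, 0.0446, 0.0318], [0.1625, -0.2913, 0.075, -0.0134, 0.0471, 0.035], [0.1625, -0.2913, 0.075, -0.0134, 0.0471, 0.035]]}' && python3 - <<'E'
from h import *
go([.654,.031,.187],frame(np.radians(35)),0)
W=viewer.read_camera("wrist");T=viewer.read_camera("top")
print(proj(W,[.654,.031,.204]),proj(W,[.654,.031,.138]))
cv2.imwrite("pics/w1.png",W["image"][:,:,::-1])
E
```

```text
clock: 2.17
tcp_pos: [0.5728, 0.01, 0.2951]
orientation: [0.021, 0.953, -0.057, 0.298]
wrist_force: [-0.0, 0.5, 0.2]
finger_gap: 0.0851
grip_force: 0.0
row [0.0025, -0.0314, 0.1301] [-0.0258, 0.0034, 0.0466] tcp [0.5728 0.01   0.2951] F [-0.   0.5  0.2] gap 0.0851 t 2.17
[273.5 228.8] [282. 253.]
```

View pics/w1.png

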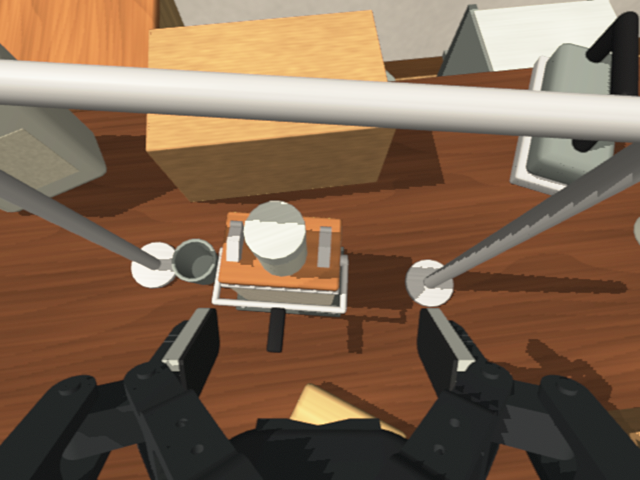

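The wrist view shows the pot cap centred at (274,231) against a predicted (273.5,229), so the position is confirmed. The tab is at (277,330) and the rail lies well ahead. I'll line up sideways, then go in.

In the tool's units: 0.07 m / 0.8 = 0.0875, -0.0314 m / 0.8 = -0.0393, 0.046 rad / 3.1416 = 0.0146.

```bash
python3 nudge.py '{"offsets": [[0.0013, -0.02, 0.0125, -0.0032, 0, 0.0064], [0.0031, -0.0393, 0.0375, -0.0083, 0.001, 0.0146], [0.0031, -0.0393, 0.0625, -0.0083, 0.001, 0.0146], [0.0031, -0.0393, 0.0875, -0.0083, 0.001, 0.0146], [0.0031, -0.0393, 0.0875, -0.0083, 0.001, 0.0146]]}' && python3 - <<'E'
from h import *
go([.654,.031,.187],frame(np.radians(35)),0)
E
```

```text
clock: 2.9
tcp_pos: [0.6139, 0.005, 0.2367]
orientation: [0.022, 0.952, -0.057, 0.298]
wrist_force: [0.3, 0.2, 0.5]
finger_gap: 0.0851
grip_force: 0.0
row [0.0019, -0.0311, 0.0585] [-0.0237, 0.0032, 0.0474] tcp [0.6139 0.005  0.2367] F [0.3 0.2 0.5] gap 0.0851 t 2.9
```

```bash
python3 - <<'E'
from h import *
s=probe_bus.get_state();print(s["joint_pos"].round(3),s["qvel"].round(3),R0().as_matrix().round(3))
E
```

```text
[-0.119 -0.012 -0.574  0.401 -0.009  3.141] [ 0.005 -0.031  0.019  0.024  0.001 -0.   ] [[ 0.815 -0.122  0.566]
 [-0.096 -0.992 -0.076]
 [ 0.571  0.008 -0.821]]
```

Joint 6 is at its limit, so I'll back off and use the half-turned grasp.

In the tool's units: -0.07 m / 0.8 = -0.0875, -0.06 m / 0.8 = -0.075, -1.26 rad / 3.1416 = -0.4011.

```bash
python3 nudge.py '{"offsets": [[0, 0, -0.0375, 0, 0, 0], [0, 0, -0.075, 0, 0, -0.0573], [0, 0, -0.0875, 0, 0, -0.1146], [0, 0, -0.0875, 0, 0, -0.1719], [0, 0, -0.0875, 0, 0, -0.2292], [0, 0, -0.0875, 0, 0, -0.2865], [0, 0, -0.0875, 0, 0, -0.3438], [0, 0, -0.0875, 0, 0, -0.4011]]}' && python3 nudge.py '{"offsets": [[0, 0, 0, 0, 0, -0.0573], [0, 0, 0, 0, 0, -0.1146], [0, 0, 0, 0, 0, -0.1719], [0, 0, 0, 0, 0, -0.2292], [0, 0, 0, 0, 0, -0.2865], [0, 0, 0, 0, 0, -0.3438], [0, 0, 0, 0, 0, -0.4011], [0, 0, 0, 0, 0, -0.4584]]}' && sed -i 's/    y=-yc;return/    y=yc;return/' h.py && python3 - <<'E'
from h import *
go([.654,.031,.187],frame(np.radians(35)),.07);print(probe_bus.get_state()["joint_pos"].round(3))
E
```

```text
clock: 3.9
tcp_pos: [0.5745, 0.0107, 0.2973]
orientation: [0.196, 0.801, 0.517, 0.229]
wrist_force: [0.4, -0.2, 0.5]
finger_gap: 0.0848
grip_force: 0.0
clock: 4.9
tcp_pos: [0.5745, 0.0107, 0.2973]
orientation: [0.298, 0.261, 0.917, 0.044]
wrist_force: [0.3, 0.3, -0.4]
finger_gap: 0.0849
grip_force: 0.0
row [0.0141, 0.0291, 0.061] [0.0242, -0.0038, -0.3878] tcp [0.5745 0.0107 0.2973] F [ 0.3  0.3 -0.4] gap 0.0849 t 4.9
[-0.116 -0.136 -0.533  0.562 -0.009  0.436]
```

In the tool's units: 0.061 m / 0.8 = 0.0763, 0.04 m / 0.8 = 0.05, -0.3878 rad / 3.1416 = -0.1234.

```bash
python3 nudge.py '{"offsets": [[0.005, 0.0125, 0, 0.0032, 0, -0.0382], [0.0125, 0.025, 0, 0.0064, 0, -0.0796], [0.0176, 0.0364, 0.025, 0.0077, -0.0012, -0.1234], [0.0176, 0.0364, 0.05, 0.0077, -0.0012, -0.1234], [0.0176, 0.0364, 0.0763, 0.0077, -0.0012, -0.1234], [0.0176, 0.0364, 0.0763, 0.0077, -0.0012, -0.1234]]}' && python3 - <<'E'
from h import *
go([.654,.031,.187],frame(np.radians(35)),0)
E
```

```text
clock: 5.65
tcp_pos: [0.6124, 0.0382, 0.2449]
orientation: [0.298, 0.086, 0.95, -0.025]
wrist_force: [-0.7, 1.2, -0.1]
finger_gap: 0.0849
grip_force: 0.0
row [-0.0016, 0.0002, 0.0686] [-0.0004, -0.0035, -0.0057] tcp [0.6124 0.0382 0.2449] F [-0.7  1.2 -0.1] gap 0.0849 t 5.65
```

In the tool's units: 0.0686 m / 0.8 = 0.0858, 0.03 m / 0.8 = 0.0375, -0.005 rad / 3.1416 = -0.0016.

```bash
python3 nudge.py '{"offsets": [[-0.002, 0, 0.0188, 0, -0.001, -0.0016], [-0.002, 0, 0.0375, 0, -0.001, -0.0016], [-0.002, 0, 0.0563, 0, -0.001, -0.0016], [-0.002, 0, 0.075, 0, -0.001, -0.0016], [-0.002, 0, 0.0858, 0, -0.001, -0.0016], [-0.002, 0, 0.0858, 0, -0.001, -0.0016]]}' && python3 - <<'E'
from h import *
go([.654,.031,.187],frame(np.radians(35)),0)
for n in("top","side"):
    c=viewer.read_camera(n);cv2.imwrite(f"pics/{n}1.png",c["image"][:,:,::-1])
a=cv2.resize(cv2.imread("pics/side1.png")[120:320,180:340],None,fx=2.5,fy=2.5,interpolation=2);b=cv2.resize(cv2.imread("pics/top1.png")[90:290,240:400],None,fx=2.5,fy=2.5,interpolation=2)
cv2.imwrite("pics/grasp.png",np.hstack([a,b]))
E
```

```text
clock: 6.4
tcp_pos: [0.6529, 0.0315, 0.1895]
orientation: [0.3, 0.083, 0.95, -0.026]
wrist_force: [0.5, -0.1, 0.3]
finger_gap: 0.0849
grip_force: 0.0
row [0.0005, -0.0003, -0.0003] [-0.0, 0.0002, -0.0003] tcp [0.6529 0.0315 0.1895] F [ 0.5 -0.1  0.3] gap 0.0849 t 6.4
```

View pics/grasp.png

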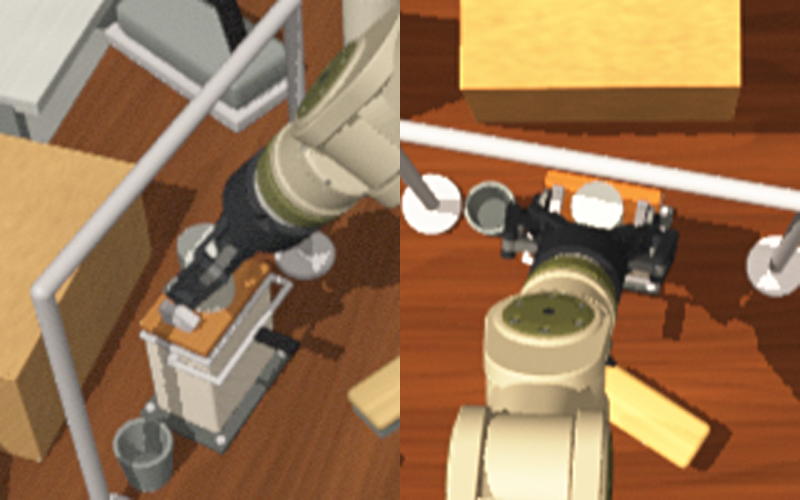

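The fingers straddle the pot just above the catches, clear of the rail. I'll close on it.

```bash
python3 nudge.py '{"offsets": [[0, 0, 0, 0, 0, 0], [0, 0, 0, 0, 0, 0], [0, 0, 0, 0, 0, 0], [0, 0, 0, 0, 0, 0], [0, 0, 0, 0, 0, 0], [0, 0, 0, 0, 0, 0], [0, 0, 0, 0, 0, 0], [0, 0, 0, 0, 0, 0]]}' 0.03 40 && python3 -c "
from h import *
A=R0().as_matrix();print((A.T@[0,0,1]).round(3));go([.654,.031,.187],frame(np.radians(35)),0)"
```

```text
clock: 7.5
tcp_pos: [0.6533, 0.0316, 0.191]
orientation: [0.301, 0.083, 0.95, -0.026]
wrist_force: [-1.7, 0.6, 3.8]
finger_gap: 0.0438
grip_force: 40.4
[-0.576  0.    -0.818]
row [0.0017, -0.0005, 0.0007] [0.0003, 0.0025, -0.0004] tcp [0.6533 0.0316 0.191 ] F [-1.7  0.6  3.8] gap 0.0438 t 7.5
```

In the tool's units: -0.11 m / 0.8 = -0.1375, -0.087 m / 0.8 = -0.1088.

```bash
python3 nudge.py '{"offsets": [[-0.0038, 0, -0.005, 0, 0, 0], [-0.0125, 0, -0.0175, 0, 0, 0], [-0.0213, 0, -0.0306, 0, 0, 0], [-0.0238, 0, -0.0388, 0, 0, 0], [0, 0, -0.0625, 0, 0, 0], [0.0313, 0, -0.0875, 0, 0, 0], [0.0625, 0, -0.1088, 0, 0, 0], [0.1, 0, -0.1375, 0, 0, 0]]}' && python3 -c "
from h import *
go([.42,.318,.13],frame(np.radians(35),.65),0);s=probe_bus.get_state();print(s['grip_force'],s['joint_pos'].round(3))"
```

```text
clock: 8.5
tcp_pos: [0.5255, 0.054, 0.235]
orientation: [0.301, 0.084, 0.95, -0.026]
wrist_force: [-0.0, -0.0, -1.0]
finger_gap: 0.0435
grip_force: 41.0
row [0.1827, 0.2402, -0.003] [-0.4738, 0.0024, -0.6759] tcp [0.5255 0.054  0.235 ] F [-0. -0. -1.] gap 0.0435 t 8.5
41.01310111116618 [ 0.005 -0.175 -0.723  0.418 -0.103  0.148]
```

In the tool's units: 0.24 m / 0.8 = 0.3, 0.225 m / 0.8 = 0.2813, -0.6759 rad / 3.1416 = -0.2151.

```bash
python3 nudge.py '{"offsets": [[0.0188, 0.025, 0, -0.0127, 0, -0.0178], [0.05, 0.0625, 0, -0.0315, 0, -0.0449], [0.0838, 0.1063, 0, -0.0535, 0, -0.0764], [0.12, 0.15, 0, -0.0764, 0.0003, -0.1089], [0.1563, 0.2, 0, -0.1003, 0.0006, -0.1432], [0.1938, 0.25, 0, -0.1257, 0.0006, -0.1792], [0.2163, 0.2813, -0.0025, -0.141, 0.0008, -0.2012], [0.2284, 0.3, -0.0038, -0.1508, 0.0008, -0.2151]]}' && python3 nudge.py '{"offsets": [[0, 0, 0, 0, 0, 0], [0, 0, 0, 0, 0, 0]]}' && python3 - <<'E'
from h import *
R=frame(np.radians(35),.65)
go([.42,.318,.1],R,0);s=probe_bus.get_state();print(s['joint_pos'].round(3),R0().as_matrix()@R.T)
im=[]
for n,b in(("top",(150,220,310,420)),("side",(240,240,440,440))):
    c=viewer.read_camera(n);cv2.imwrite(f"pics/{n}2.png",c["image"][:,:,::-1])
a=cv2.imread("pics/side2.png")[280:480,240:400];b=cv2.imread("pics/top2.png")[180:380,140:300]
cv2.imwrite("pics/tray.png",cv2.resize(np.hstack([a,b]),None,fx=2.5,fy=2.5,interpolation=2))
E
```

```text
clock: 9.5
tcp_pos: [0.4186, 0.3181, 0.1315]
orientation: [0.284, -0.307, 0.903, 0.097]
wrist_force: [-0.3, -0.9, -1.0]
finger_gap: 0.0439
grip_force: 41.1
clock: 9.75
tcp_pos: [0.42, 0.3164, 0.1326]
orientation: [0.285, -0.304, 0.904, 0.096]
wrist_force: [-0.3, 0.6, -1.4]
finger_gap: 0.0438
grip_force: 41.1
row [0.0179, 0.0012, 0.0242] [-0.0007, 0.0003, -0.0006] tcp [0.42   0.3164 0.1326] F [-0.3  0.6 -1.4] gap 0.0438 t 9.75
[ 0.424 -0.06  -0.92   0.111  0.128 -0.185] [[ 9.99999529e-01  8.91661989e-04 -3.82521439e-04]
 [-8.91656119e-04  9.99999602e-01  1.55152484e-05]
 [ 3.82535121e-04 -1.51741635e-05  9.99999927e-01]]
```

View pics/tray.png

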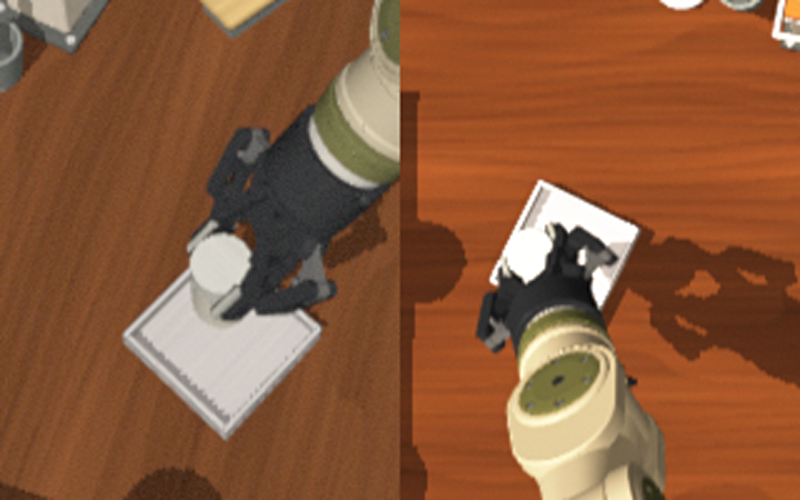

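The pot is held upright over the tray, with its cap at side (329,385) and top (192,280). I'll check the cap position and lower partway.

In the tool's units: 0.045 m / 0.8 = 0.0563, 0.041 m / 0.8 = 0.0513.

```bash
python3 nudge.py '{"offsets": [[0.0075, 0, 0.01, 0, 0, 0], [0.0175, 0, 0.025, 0, 0, 0], [0.0288, 0, 0.0413, 0, 0, 0], [0.0363, 0, 0.0513, 0, 0, 0], [0.04, 0, 0.0563, 0, 0, 0], [0.04, 0, 0.0563, 0, 0, 0]]}' && python3 - <<'E'
from h import *
S=viewer.read_camera("side");T=viewer.read_camera("top")
print(tri([(S,(328.8,384.8)),(T,(191.6,280))]))
R=frame(np.radians(35),.65)
go([.42,.318,.055],R,0);s=probe_bus.get_state();print(s['joint_pos'].round(3))
E
```

```text
clock: 10.6
tcp_pos: [0.4188, 0.3163, 0.0765]
orientation: [0.284, -0.305, 0.904, 0.096]
wrist_force: [-0.4, -0.0, -0.9]
finger_gap: 0.0437
grip_force: 41.1
(array([0.4214, 0.3187, 0.145 ]), [[-1.5, -0.2], [0.2, 1.2]])
row [0.0117, 0.0007, 0.0161] [0.0001, 0.0004, 0.0002] tcp [0.4193 0.3166 0.0774] F [ 0.5  0.3 -1. ] gap 0.0442 t 10.7
[ 0.425  0.055 -1.003 -0.087  0.129 -0.186]
```

In the tool's units: 0.0215 m / 0.8 = 0.0269, 0.02 m / 0.8 = 0.025.

```bash
python3 nudge.py '{"offsets": [[0, 0, 0.0063, 0, 0, 0], [0, 0, 0.0125, 0, 0, 0], [0, 0, 0.0188, 0, 0, 0], [0, 0, 0.025, 0, 0, 0], [0.0006, 0, 0.0269, 0, 0, 0], [0.0006, 0, 0.0269, 0, 0, 0]]}' && python3 -c "
from h import *
go([.432,.325,.055],frame(np.radians(35),.65),0);print(probe_bus.get_state()['joint_pos'].round(3))"
```

```text
clock: 11.45
tcp_pos: [0.4283, 0.3236, 0.0587]
orientation: [0.284, -0.305, 0.904, 0.096]
wrist_force: [0.2, 0.1, -1.1]
finger_gap: 0.0438
grip_force: 41.1
row [-0.001, -0.0011, 0.0022] [0.0004, -0.0011, 0.0001] tcp [0.4283 0.3236 0.0587] F [ 0.2  0.1 -1.1] gap 0.0438 t 11.45
[ 0.432  0.121 -1.003 -0.151  0.125 -0.18 ]
```

In the tool's units: 0.001 m / 0.8 = 0.0013, 0.0007 m / 0.8 = 0.0009.

```bash
python3 nudge.py '{"offsets": [[0.0004, 0, 0.0008, 0, 0, 0], [0.0009, 0, 0.0013, 0, 0, 0], [0.0009, 0, 0.0013, 0, 0, 0]]}'; python3 nudge.py '{"offsets": [[0.0004, 0, 0.0008, 0, 0, 0], [0.0009, 0, 0.0013, 0, 0, 0], [0.0009, 0, 0.0013, 0, 0, 0]]}'; python3 nudge.py '{"offsets": [[0.0004, 0, 0.0008, 0, 0, 0], [0.0009, 0, 0.0013, 0, 0, 0], [0.0009, 0, 0.0013, 0, 0, 0]]}'
```

```text
clock: 11.82
tcp_pos: [0.4285, 0.3237, 0.0579]
orientation: [0.285, -0.305, 0.904, 0.096]
wrist_force: [0.6, 0.2, -0.2]
finger_gap: 0.0436
grip_force: 41.1
clock: 12.2
tcp_pos: [0.4294, 0.3243, 0.0581]
orientation: [0.286, -0.305, 0.903, 0.097]
wrist_force: [-5.3, -2.7, 10.2]
finger_gap: 0.044
grip_force: 42.0
clock: 12.58
tcp_pos: [0.4303, 0.325, 0.0583]
orientation: [0.288, -0.305, 0.903, 0.097]
wrist_force: [-8.2, -4.2, 18.4]
finger_gap: 0.0438
grip_force: 42.6
```

Contact is made. I'll back off 1.5 mm, release, and look.

In the tool's units: -0.0015 m / 0.8 = -0.0019, -0.001 m / 0.8 = -0.0013.

```bash
python3 nudge.py '{"offsets": [[-0.0006, 0, -0.001, 0, 0, 0], [-0.0013, 0, -0.0019, 0, 0, 0], [-0.0013, 0, -0.0019, 0, 0, 0]]}'; python3 nudge.py '{"offsets": [[0, 0, 0, 0, 0, 0], [0, 0, 0, 0, 0, 0], [0, 0, 0, 0, 0, 0], [0, 0, 0, 0, 0, 0], [0, 0, 0, 0, 0, 0], [0, 0, 0, 0, 0, 0]]}' 0.085; python3 nudge.py '{"offsets": [[0, 0, -0.0125, 0, 0, 0], [0, 0, -0.0375, 0, 0, 0], [0, 0, -0.0688, 0, 0, 0], [0, 0, -0.1, 0, 0, 0], [0, 0, -0.1313, 0, 0, 0], [0, 0, -0.1625, 0, 0, 0], [0, 0, -0.1875, 0, 0, 0], [0, 0, -0.1875, 0, 0, 0]]}' && python3 - <<'E'
from h import *
for n in("top","side"):
    c=viewer.read_camera(n);cv2.imwrite(f"pics/{n}3.png",c["image"][:,:,::-1])
a=cv2.imread("pics/side3.png")[280:480,240:400];b=cv2.imread("pics/top3.png")[180:380,140:300]
cv2.imwrite("pics/tray3.png",cv2.resize(np.hstack([a,b]),None,fx=2.5,fy=2.5,interpolation=2))
print(probe_bus.get_state()["joint_pos"].round(3))
E
```

```text
clock: 12.95
tcp_pos: [0.429, 0.324, 0.058]
orientation: [0.286, -0.305, 0.904, 0.096]
wrist_force: [-3.2, -1.6, 5.2]
finger_gap: 0.044
grip_force: 41.7
clock: 13.7
tcp_pos: [0.4284, 0.3236, 0.0571]
orientation: [0.285, -0.305, 0.904, 0.096]
wrist_force: [-1.4, -0.2, 0.3]
finger_gap: 0.0849
grip_force: 0.0
clock: 14.7
tcp_pos: [0.3603, 0.2715, 0.182]
orientation: [0.287, -0.304, 0.903, 0.096]
wrist_force: [0.2, -1.1, 0.4]
finger_gap: 0.0851
grip_force: 0.0
[ 0.366 -0.311 -0.957  0.332  0.162 -0.235]
```

View pics/tray3.png

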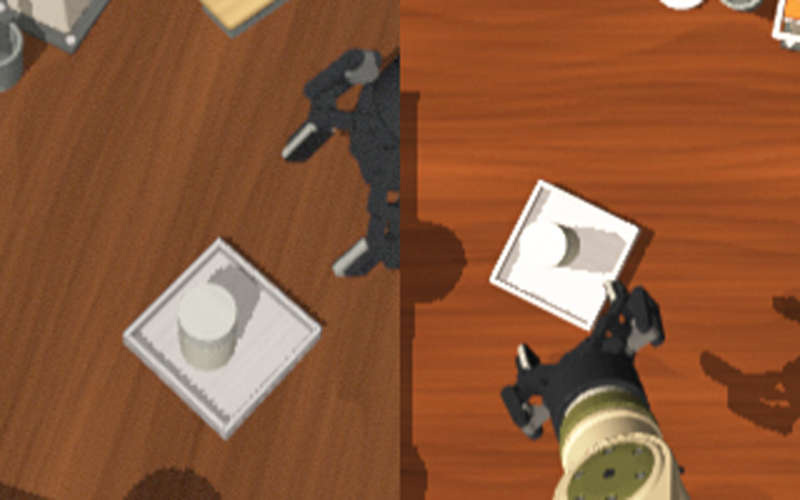

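The pot stands upright inside the tray at side (208,330) and top (549,245) in the crop, well clear of the walls. Now the bail.

```bash
cat >> h.py <<'E'
PIV=np.array([.6575,.0313,.110])
def G(th,r=.080):
    xc=np.array([np.cos(PSI),np.sin(PSI),0]);return PIV+r*(-np.cos(th)*xc+np.sin(th)*np.array([0,0,1]))
RB=frame(np.radians(35))
E
python3 -c "
from h import *
T=viewer.read_camera('top');S=viewer.read_camera('side')
print(plane(S,(323.2,404),.07))
go(G(.02),RB,.09)"
```

```text
[0.4273 0.3255 0.07  ]
row [-0.0059, -0.2735, -0.0064] [0.4733, -0.0015, 0.6761] tcp [0.3597 0.2715 0.1793] F [-0.7  0.6 -0.2] gap 0.085 t 14.9
```

In the tool's units: -0.2735 m / 0.8 = -0.3419, -0.02 m / 0.8 = -0.025, 0.676 rad / 3.1416 = 0.2152.

```bash
python3 nudge.py '{"offsets": [[-0.0013, -0.025, -0.0063, 0.0127, 0, 0.0181], [-0.0025, -0.0625, -0.01, 0.0286, 0, 0.0414], [-0.0038, -0.1125, -0.01, 0.0493, 0, 0.07], [-0.005, -0.1625, -0.01, 0.0716, 0, 0.1019], [-0.0063, -0.2125, -0.01, 0.0939, -0.0003, 0.1337], [-0.0075, -0.2625, -0.0088, 0.1162, -0.0003, 0.1655], [-0.0075, -0.3125, -0.0081, 0.1369, -0.0003, 0.1974], [-0.0075, -0.3419, -0.008, 0.1507, -0.0005, 0.2152]]}' 0.05 && python3 nudge.py '{"offsets": [[0, 0, 0, 0, 0, 0], [0, 0, 0, 0, 0, 0]]}' && python3 - <<'E'
from h import *
go(G(.02),RB,0)
W=viewer.read_camera("wrist");print(proj(W,G(.02)),proj(W,G(.02,.09)),proj(W,G(.02,.05)))
h=cv2.cvtColor(W["image"],cv2.COLOR_RGB2GRAY);cv2.imwrite("pics/w4.png",W["image"][:,:,::-1])
E
```

```text
clock: 15.9
tcp_pos: [0.5279, 0.0523, 0.1885]
orientation: [0.3, 0.087, 0.95, -0.027]
wrist_force: [0.2, 1.0, 0.0]
finger_gap: 0.0501
grip_force: 0.0
clock: 16.15
tcp_pos: [0.5259, 0.0545, 0.1879]
orientation: [0.299, 0.083, 0.95, -0.026]
wrist_force: [0.1, -0.4, 0.1]
finger_gap: 0.05
grip_force: 0.0
row [-0.0003, 0.0, 0.0903] [0.0002, -0.0008, -0.0002] tcp [0.5259 0.0545 0.1879] F [ 0.1 -0.4  0.1] gap 0.05 t 16.15
[318.7 258.2] [318.8 249.5] [318.7 280.9]
```

View pics/w4.png

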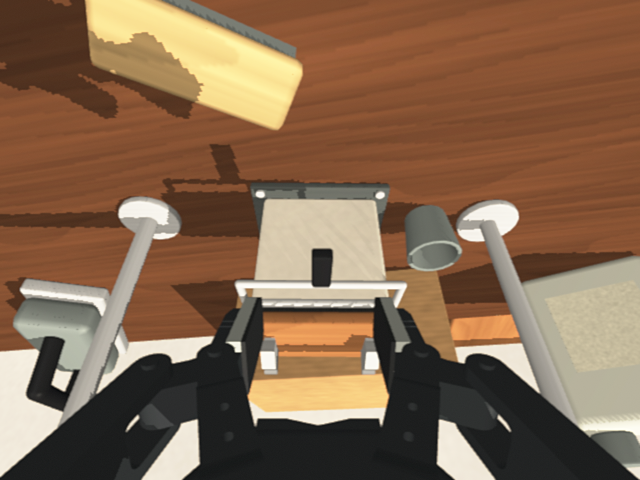

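The wrist view shows the tab from (322,249) to (322,286). The range along the tab matches, but it sits 3 px (about 2 mm) to +y, so I'll correct by that and go in.

In the tool's units: 0.09 m / 0.8 = 0.1125, 0.002 m / 0.8 = 0.0025.

```bash
python3 nudge.py '{"offsets": [[0, 0.0013, 0.0188, 0, 0, 0], [0, 0.0025, 0.0438, 0, 0, 0], [0, 0.0025, 0.0688, 0, 0, 0], [0, 0.0025, 0.0938, 0, 0, 0], [0, 0.0025, 0.1075, 0, 0, 0], [0, 0.0025, 0.1125, 0, 0, 0], [0, 0.0025, 0.1125, 0, 0, 0]]}' && python3 nudge.py '{"offsets": [[0, 0, 0, 0, 0, 0], [0, 0, 0, 0, 0, 0], [0, 0, 0, 0, 0, 0], [0, 0, 0, 0, 0, 0], [0, 0, 0, 0, 0, 0], [0, 0, 0, 0, 0, 0]]}' 0.005 40 && python3 - <<'E'
from h import *
PIV[:]+=.002*RB[:,1]
go(G(.02),RB,0)
c=G(.02)
for th in np.arange(.2,1.8,.2).tolist()+[1.71,1.76]: print(round(th,2),(RB.T@(G(th)-c)).round(4).tolist())
E
```

```text
clock: 17.08
tcp_pos: [0.5777, 0.0478, 0.1151]
orientation: [0.3, 0.083, 0.95, -0.026]
wrist_force: [0.3, -0.4, -0.9]
finger_gap: 0.0501
grip_force: 0.0
clock: 17.82
tcp_pos: [0.5778, 0.0476, 0.1151]
orientation: [0.3, 0.083, 0.95, -0.026]
wrist_force: [-2.1, 0.2, 1.7]
finger_gap: 0.0131
grip_force: 39.7
row [0.001, -0.0002, 0.0006] [0.0004, 0.0011, -0.0003] tcp [0.5778 0.0476 0.1151] F [-2.1  0.2  1.7] gap 0.0131 t 17.82
0.2 [-0.0095, -0.0, -0.0108]
0.4 [-0.0221, -0.0, -0.0206]
0.6 [-0.0364, -0.0, -0.0277]
0.8 [-0.0519, 0.0, -0.0318]
1.0 [-0.0678, -0.0, -0.0327]
1.2 [-0.0836, 0.0, -0.0305]
1.4 [-0.0987, 0.0, -0.0252]
1.6 [-0.1124, 0.0, -0.017]
1.71 [-0.1191, -0.0, -0.0113]
1.76 [-0.122, 0.0, -0.0085]
```

Gripped at a 13 mm gap. I'll follow the arc up to θ≈1.2.

In the tool's units: -0.0519 m / 0.8 = -0.0649, -0.044 m / 0.8 = -0.055.

```bash
python3 nudge.py '{"offsets": [[-0.0056, 0, -0.007, 0, 0, 0], [-0.0119, 0, -0.0135, 0, 0, 0], [-0.0196, 0, -0.02, 0, 0, 0], [-0.0276, 0, -0.0258, 0, 0, 0], [-0.0365, 0, -0.0305, 0, 0, 0], [-0.0455, 0, -0.0346, 0, 0, 0], [-0.055, 0, -0.0375, 0, 0, 0], [-0.0649, 0, -0.0398, 0, 0, 0]]}' && python3 nudge.py '{"offsets": [[-0.01, 0, -0.0008, 0, 0, 0], [-0.0199, 0, -0.0011, 0, 0, 0], [-0.0298, 0, 0, 0, 0, 0], [-0.0396, 0, 0.0016, 0, 0, 0]]}' && python3 - <<'E'
from h import *
PIV[:]+=.002*RB[:,1]
s=probe_bus.get_state();d=s["tcp_pos"]+.003*RB[:,2]-PIV;x=d@[np.cos(PSI),np.sin(PSI),0]
print("th",np.arctan2(d[2],-x),"r",np.hypot(x,d[2]),s["joint_pos"].round(3))
go(G(1.2),RB,0)
E
```

```text
clock: 18.82
tcp_pos: [0.6014, 0.0432, 0.1709]
orientation: [0.299, 0.083, 0.95, -0.026]
wrist_force: [-2.6, -0.6, -5.5]
finger_gap: 0.0133
grip_force: 39.3
clock: 19.32
tcp_pos: [0.6283, 0.0383, 0.1885]
orientation: [0.3, 0.084, 0.95, -0.027]
wrist_force: [-4.6, -0.1, -2.9]
finger_gap: 0.0134
grip_force: 41.2
th 1.2152771043535247 r 0.08113234575129932 [-0.029  0.073 -0.619  0.271 -0.084  0.12 ]
row [0.0015, 0.0002, 0.0008] [-0.0006, 0.0012, -0.0002] tcp [0.6283 0.0383 0.1885] F [-4.6 -0.1 -2.9] gap 0.0134 t 19.32
```

In the tool's units: -0.0384 m / 0.8 = -0.048, -0.0355 m / 0.8 = -0.0444.

```bash
python3 nudge.py '{"offsets": [[-0.0096, 0, 0.0029, 0, 0, 0], [-0.0189, 0, 0.0066, 0, 0, 0], [-0.0275, 0, 0.0116, 0, 0, 0], [-0.036, 0, 0.0169, 0, 0, 0], [-0.0444, 0, 0.024, 0, 0, 0], [-0.048, 0, 0.0275, 0, 0, 0], [-0.048, 0, 0.0275, 0, 0, 0]]}' && python3 - <<'E'
from h import *
PIV[:]+=.002*RB[:,1]
s=probe_bus.get_state();d=s["tcp_pos"]+.003*RB[:,2]-PIV;x=d@[np.cos(PSI),np.sin(PSI),0]
print("th",np.arctan2(d[2],-x),"r",np.hypot(x,d[2]),s["joint_pos"].round(3))
E
```

```text
clock: 20.2
tcp_pos: [0.6729, 0.0299, 0.1937]
orientation: [0.302, 0.084, 0.949, -0.027]
wrist_force: [-1.4, -3.4, -1.7]
finger_gap: 0.0132
grip_force: 38.9
th 1.7790154313394868 r 0.08302074202898058 [-0.042  0.146 -0.522  0.292 -0.078  0.11 ]
```

Units first: shifts go in shares of 0.8 m and turns go in shares of pi rad. So -0.15 m / 0.8 = -0.1875, -0.13 m / 0.8 = -0.1625.

```bash
python3 nudge.py '{"offsets": [[0, 0, 0, 0, 0, 0], [0, 0, 0, 0, 0, 0], [0, 0, 0, 0, 0, 0], [0, 0, 0, 0, 0, 0]]}' 0.05 && python3 nudge.py '{"offsets": [[0, 0, -0.0125, 0, 0, 0], [0, 0, -0.0375, 0, 0, 0], [0, 0, -0.0688, 0, 0, 0], [0, 0, -0.1, 0, 0, 0], [0, 0, -0.1313, 0, 0, 0], [0, 0, -0.1625, 0, 0, 0], [0, 0, -0.1875, 0, 0, 0], [0, 0, -0.1875, 0, 0, 0]]}' && python3 - <<'E'
from h import *
PIV[:]+=.002*RB[:,1]
W=viewer.read_camera("wrist");S=viewer.read_camera("side");T=viewer.read_camera("top")
for th in(1.45,1.71): print(th,[(proj(c,G(th,.05)).tolist(),proj(c,G(th,.09)).tolist()) for c in(S,T,W)])
f=lambda im,x,y,w,h,k:cv2.resize(im["image"][y:y+h,x:x+w,::-1],None,fx=k,fy=k,interpolation=2)
im=np.zeros((600,800,3),np.uint8);im[:300,:400]=f(S,215,195,100,75,4);im[:300,400:]=f(T,270,130,100,75,4);im[300:,200:600]=f(W,220,180,200,150,2)
cv2.imwrite("pics/end.png",im)
E
```

```text
clock: 20.7
tcp_pos: [0.6716, 0.0313, 0.1924]
orientation: [0.3, 0.083, 0.95, -0.026]
wrist_force: [0.6, 0.4, -1.0]
finger_gap: 0.0501
grip_force: 0.0
clock: 21.7
tcp_pos: [0.5867, 0.0463, 0.3176]
orientation: [0.302, 0.083, 0.949, -0.026]
wrist_force: [-0.0, -0.1, -0.4]
finger_gap: 0.0501
grip_force: 0.0
1.45 [([262.9, 231.3], [263.2, 220.0]), ([318.2, 177.0], [317.2, 175.8]), ([317.8, 184.5], [317.8, 217.0])]
1.71 [([257.7, 229.2], [253.6, 216.2]), ([319.2, 171.3], [319.0, 165.4]), ([317.8, 195.5], [317.8, 235.9])]
```

View pics/end.png

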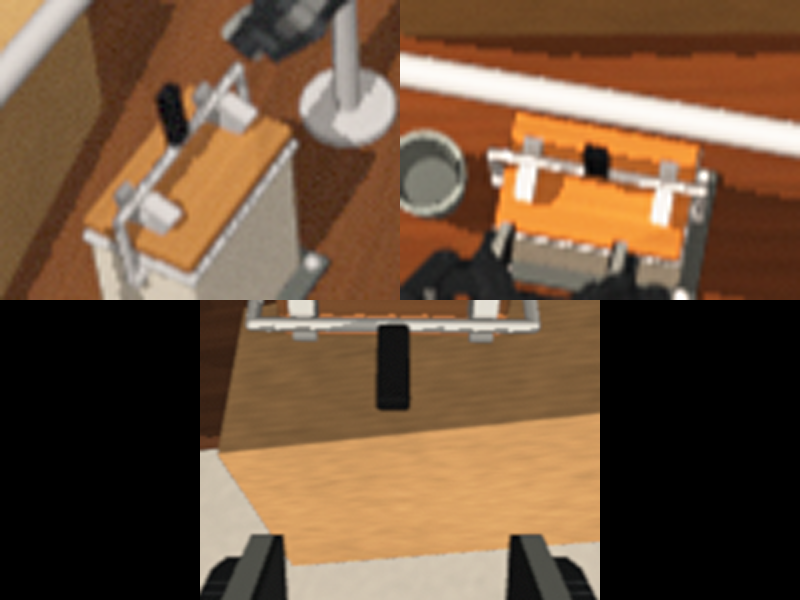

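The bail stands over the lid past the catch crests, with the tab at side (173,114) and top (596,160) in the crop. The angle looks like 1.62–1.7, which is too coarse, so I'll measure it better.

```bash
python3 - <<'E'
from h import *
PIV[:]+=.002*RB[:,1]
S=viewer.read_camera("side");W=viewer.read_camera("wrist")
def tab(c,x0,y0,x1,y1):
    g=c["image"].max(2)[y0:y1,x0:x1];m=(g<60).astype(np.uint8)
    n,l,st,ce=cv2.connectedComponentsWithStats(m);k=1+st[1:,4].argmax();ys,xs=np.nonzero(l==k)
    p=np.c_[xs+x0,ys+y0].astype(float);ev=np.linalg.svd(p-p.mean(0),full_matrices=False)[2][0];t=(p-p.mean(0))@ev
    return p.mean(0),ev*np.sign(-ev[1]),len(p),st[k]
a=tab(S,250,213,266,235);b=tab(W,300,188,335,240);print(a,b)
print(tri([(S,a[0]),(W,b[0])]))
xc=RB[:,1]*0+[np.cos(PSI),np.sin(PSI),0]
X=tri([(S,a[0]),(W,b[0])])[0]-PIV;print("th",np.arctan2(X[2],-X@xc),"r",np.hypot(X[2],X@xc))
for th in(1.5,1.6,1.65,1.71): 
    d=proj(S,G(th,.09))-proj(S,G(th,.05));print(th,d/np.linalg.norm(d),proj(S,G(th,.071)),proj(W,G(th,.071)))
E
```

```text
(array([257.71428571, 223.06493506]), array([-0.20684927, -0.97837282]), 77, array([ 4,  3,  8, 15, 77], dtype=int32)) (array([316.86370158, 218.58393113]), array([-0.00816247, -0.99996669]), 697, array([  9,   9,  17,  43, 697], dtype=int32))
(array([0.6628, 0.0316, 0.1806]), [[-0.1, -0.2], [0.7, -1.2]])
th 1.643850481598534 r 0.07078881274937453
1.5 [-0.04269607 -0.99908811] [261.6 224.7] [318.5 209.1]
1.6 [-0.183806   -0.98296254] [258.7 223.5] [318.5 215.2]
1.65 [-0.23713227 -0.97147737] [257.3 223. ] [318.5 218. ]
1.71 [-0.30078025 -0.95369347] [255.6 222.4] [318.5 220.9]
```

It reads about 1.64 ± 0.05, which is too close to the 1.63 threshold. I'll re-grip and press it against its stop to be sure.

In the tool's units: 0.15 m / 0.8 = 0.1875, 0.138 m / 0.8 = 0.1725.

```bash
python3 nudge.py '{"offsets": [[0, 0, 0.025, 0, 0, 0], [0, 0, 0.0563, 0, 0, 0], [0, 0, 0.0875, 0, 0, 0], [0, 0, 0.1188, 0, 0, 0], [0, 0, 0.15, 0, 0, 0], [0, 0, 0.1725, 0, 0, 0], [0, 0, 0.1875, 0, 0, 0], [0, 0, 0.1875, 0, 0, 0]]}' && python3 nudge.py '{"offsets": [[0, 0, 0, 0, 0, 0], [0, 0, 0, 0, 0, 0], [0, 0, 0, 0, 0, 0], [0, 0, 0, 0, 0, 0], [0, 0, 0, 0, 0, 0]]}' 0.005 40 && python3 nudge.py '{"offsets": [[-0.001, 0, 0.0008, 0, 0, 0], [-0.002, 0, 0.0014, 0, 0, 0], [-0.002, 0, 0.0014, 0, 0, 0]]}' && python3 nudge.py '{"offsets": [[-0.001, 0, 0.0008, 0, 0, 0], [-0.002, 0, 0.0014, 0, 0, 0], [-0.002, 0, 0.0014, 0, 0, 0]]}'
```

```text
clock: 22.95
tcp_pos: [0.6711, 0.031, 0.1908]
orientation: [0.299, 0.083, 0.95, -0.026]
wrist_force: [-0.0, -0.2, 0.0]
finger_gap: 0.0503
grip_force: 0.0
clock: 23.58
tcp_pos: [0.6717, 0.0302, 0.1933]
orientation: [0.301, 0.084, 0.95, -0.027]
wrist_force: [-2.6, -5.4, 4.0]
finger_gap: 0.0131
grip_force: 39.2
clock: 23.95
tcp_pos: [0.6734, 0.0299, 0.1931]
orientation: [0.301, 0.084, 0.95, -0.027]
wrist_force: [-4.2, -4.6, 4.3]
finger_gap: 0.013
grip_force: 39.1
clock: 24.32
tcp_pos: [0.6749, 0.0296, 0.1929]
orientation: [0.3, 0.084, 0.95, -0.027]
wrist_force: [-5.3, -5.4, 5.8]
finger_gap: 0.013
grip_force: 39.1
```

In the tool's units: -0.0032 m / 0.8 = -0.004, 0.0022 m / 0.8 = 0.0028.

```bash
python3 nudge.py '{"offsets": [[-0.002, 0, 0.0014, 0, 0, 0], [-0.004, 0, 0.0028, 0, 0, 0], [-0.004, 0, 0.0028, 0, 0, 0]]}' && python3 - <<'E'
from h import *
print(probe_bus.get_state()["wrist_force"])
PIV[:]+=.002*RB[:,1]
S=viewer.read_camera("side")
print([ (th,proj(S,G(th,.048)-.056*RB[:,1]),proj(S,G(th,.048)+.056*RB[:,1])) for th in(1.5,1.6,1.65,1.71)])
E
python3 nudge.py '{"offsets": [[-0.002, 0, 0.0014, 0, 0, 0], [-0.004, 0, 0.0028, 0, 0, 0], [-0.004, 0, 0.0028, 0, 0, 0]]}'
```

```text
clock: 24.7
tcp_pos: [0.6776, 0.0291, 0.1923]
orientation: [0.299, 0.084, 0.95, -0.027]
wrist_force: [-10.8, -4.7, 8.9]
finger_gap: 0.0132
grip_force: 39.6
[-10.77713873  -4.70807115   8.85683442]
[(1.5, array([275.1, 213.7]), array([248. , 249.9])), (1.6, array([273.3, 212.9]), array([246. , 249.1])), (1.65, array([272.3, 212.6]), array([245. , 248.7])), (1.71, array([271.2, 212.2]), array([243.9, 248.3]))]
clock: 25.12
tcp_pos: [0.6792, 0.0288, 0.1917]
orientation: [0.298, 0.084, 0.951, -0.027]
wrist_force: [-23.6, -2.1, 16.4]
finger_gap: 0.0127
grip_force: 40.5
```

The resistance now rises steeply to about 24 N, which is the stop. I'll ease off, release, retreat and re-measure the same way.

In the tool's units: 0.0025 m / 0.8 = 0.0031, -0.0017 m / 0.8 = -0.0021.

```bash
python3 nudge.py '{"offsets": [[0.0013, 0, -0.0009, 0, 0, 0], [0.0031, 0, -0.0021, 0, 0, 0], [0.0031, 0, -0.0021, 0, 0, 0]]}' && python3 nudge.py '{"offsets": [[0, 0, 0, 0, 0, 0], [0, 0, 0, 0, 0, 0], [0, 0, 0, 0, 0, 0], [0, 0, 0, 0, 0, 0]]}' 0.05 && python3 nudge.py '{"offsets": [[0, 0, -0.0125, 0, 0, 0], [0, 0, -0.0375, 0, 0, 0], [0, 0, -0.0688, 0, 0, 0], [0, 0, -0.1, 0, 0, 0], [0, 0, -0.1313, 0, 0, 0], [0, 0, -0.1625, 0, 0, 0], [0.0038, 0, -0.1875, 0, 0, 0], [0.0063, 0, -0.1938, 0, 0, 0]]}' && python3 nudge.py '{"offsets": [[0, 0, 0, 0, 0, 0], [0, 0, 0, 0, 0, 0]]}' && python3 - <<'E'
from h import *
PIV[:]+=.002*RB[:,1]
S=viewer.read_camera("side");W=viewer.read_camera("wrist")
def tab(c,x0,y0,x1,y1):
    g=c["image"].max(2)[y0:y1,x0:x1];m=(g<60).astype(np.uint8)
    n,l,st,ce=cv2.connectedComponentsWithStats(m);k=1+st[1:,4].argmax();ys,xs=np.nonzero(l==k)
    p=np.c_[xs+x0,ys+y0].astype(float);ev=np.linalg.svd(p-p.mean(0),full_matrices=False)[2][0]
    return p.mean(0),ev*np.sign(-ev[1]),len(p),st[k]
a=tab(S,248,210,266,235);b=tab(W,300,185,335,245);print(a,b)
X,r=tri([(S,a[0]),(W,b[0])]);X=X-PIV;xc=[np.cos(PSI),np.sin(PSI),0];print(r,"th",np.arctan2(X[2],-X@xc),"r",np.hypot(X[2],X@xc))
# pot check by side camera, cap blob
T=viewer.read_camera("top")
for n,c,w in(("side",S,(280,365,380,465)),("top",T,(165,240,250,325))): print(n,abs(c["image"][w[1]:w[3],w[0]:w[2]].astype(int)-cv2.imread(f"pics/{n}3.png")[w[1]:w[3],w[0]:w[2],::-1]).mean())
print(probe_bus.get_state()["wrist_force"])
E
```

```text
clock: 25.5
tcp_pos: [0.6785, 0.0289, 0.1919]
orientation: [0.299, 0.084, 0.95, -0.027]
wrist_force: [-8.5, -3.5, 6.0]
finger_gap: 0.0134
grip_force: 39.4
clock: 26.0
tcp_pos: [0.6799, 0.0298, 0.192]
orientation: [0.3, 0.083, 0.95, -0.026]
wrist_force: [-0.0, 0.2, 0.3]
finger_gap: 0.0502
grip_force: 0.0
clock: 27.0
tcp_pos: [0.588, 0.046, 0.3184]
orientation: [0.302, 0.083, 0.949, -0.026]
wrist_force: [-0.7, 0.4, -0.5]
finger_gap: 0.0496
grip_force: 0.0
clock: 27.25
tcp_pos: [0.588, 0.0456, 0.3152]
orientation: [0.299, 0.083, 0.95, -0.026]
wrist_force: [0.0, 0.3, 0.0]
finger_gap: 0.0504
grip_force: 0.0
(array([255.51851852, 222.25925926]), array([-0.2827602 , -0.95919063]), 81, array([ 4,  5,  9, 16, 81], dtype=int32)) (array([316.68567251, 219.37719298]), array([-1.35260202e-04, -9.99999991e-01]), 684, array([  9,  13,  17,  43, 684], dtype=int32))
[[-0.0, -0.1], [0.6, -0.9]] th 1.7246518524774244 r 0.0705331682726457
side 4.122433333333333
top 16.001245674740485
[-0.0866791   0.08932782 -0.1413635 ]
```

```bash
python3 -c "
from h import *
print(ticket.hand_in())"
```

```text
the job is handed in; nothing more can be done
None
```

I handed the job in: the pot stands upright in the tray, and the bail is past its crest, measured at about 1.72 rad at its stop. The arm is clear of everything. I pressed the bail a second time because it first read about 1.64 rad. The hand-in gave no verdict, and I could not measure the lid pull-down directly.

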